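Set the paper punch's margin sleeve to 4

TASK

Before the handouts are punched, turn the knurled sleeve on top of the two-hole paper punch until its white mark clicks in at number 4, then let go. The pencil sharpener beside it has the same kind of sleeve: leave that one at its setting.

Things in the scene. Friction and masses are not known exactly. Their poses are not given: they have to be found in the camera images.
- punch: Two-hole paper punch, fixed: wide grey housing 104 x 150 mm (x, y), 68 mm high; black lever bar 105 mm out on its -x side, top at 81 mm. On top, centred, a white fixed dial 94 mm across, numbers 1-6 clockwise from above, 28 deg apart, 38 mm from centre; 1 at +70 deg from +x (towards +y), 4 at -14, 6 at -70. Origin on desk under dial centre, z up. May stand left or right of the sharpener.
- punch_sleeve_grip (a point): Point on the upright axis of the punch's sleeve, 98 mm above the desk. Sleeve: dark knurled steel cylinder, 42 mm diameter, from 72 to 112 mm above the desk, in the middle of the dial; can be pinched from above at any yaw. White line on its top, centre to rim, and a white nose at its foot (26 mm from axis, below 77 mm) point at the number set. Turns with the sleeve: x along the line, z up.
- punch_sleeve (a joint): Angle of the punch's sleeve, rad, growing clockwise seen from above: 0 at number 1, then 0.489 (28 deg) per number; 4 is at 1.466, 6 (end) at 2.443. Starts at 1, 2 or 3. Spring detents hold it at each number; about 0.1 N m turns it on to the next. Let go within 12 deg of a number, it snaps to it and stays.
- sharpener_sleeve_nose (a point): Nose tip of the pencil sharpener's sleeve, 26.5 mm from that sleeve's axis, 75 mm above the desk; x along the nose, z up. Not to be turned. Sharpener: fixed grey block 88 x 88 mm, 68 mm high, round pencil hole and clear drawer on its -x side; its dial and sleeve are the same in size, height and numbers as the punch's.
There are look-alikes about, which are no part of the job. Leave any blue or orange look-alike of the punch alone.

How it is judged:
At the end, for the whole second after the job is handed in: The punch's sleeve rests at number 4 (joint within 10 degrees of 1.466 rad, still), and the sharpener's sleeve is where it was (nose moved less than 8 mm) (value of joint punch_sleeve between 1.291 and 1.641 rad and velocity of joint punch_sleeve between -0.1 and 0.1 rad/s and distance of sharpener_sleeve_nose from where it was at the start of the episode below 0.008 m); the robot touches nothing.
It fails at once if the sharpener's sleeve is turned to another number (its nose moves more than 8 mm) (distance of sharpener_sleeve_nose from where it was at the start of the episode above 0.008 m).
It also fails if it takes over 32 s, if anything falls off the work surface, if the arm or the gripper's body presses on something with over 40 N, if the wrist force passes 120 N, or if a joint passes its speed limit or range.

ROBOT

A 6-joint arm with a two-finger parallel gripper is mounted at the origin on the work surface. World frame = base frame: x ahead of the robot, y to its left, z up, the work surface at z = 0. Lengths are in m, angles in rad, forces in N, time in s.
With the tool pointing down it reaches from about 0.35 to 0.875 m from the base axis. Payload 15.5 kg.
Tool frame: the origin (TCP) lies at the very end of the fingers, on their centre line; the grasp point (between the pads) lies ctrl.hold_point_z behind it (ctrl.hold_point_z is the distance from the TCP to the grasp point, in m); z points along the fingers, y is the direction in which the jaws open and shut (so a half turn about z gives the same grasp; the last joint's range is limited). The gripper opens to 85 mm and grips with 20 to 120 N. Pads are 22 mm wide; open, the fingers measure 114 mm over their backs; the gripper's body (76 mm by 85 mm) begins 54 mm behind the grasp point. The pads swing forward as they close: fully open they stand 13 mm farther back than shut.
Start: joints at [-1.411, 0.494, 1.345, -0, 1.302, -0.096], TCP at [0.158, -0.605, 0.198] pointing down, gripper open.
Joint ranges: [-2.91, 2.91], [-0.82, 2.16], [0.22, 2.67], [-1.22, 4.37], [0.12, 2.79], [-3.08, 3.08]. Speed limits (rad/s): [1.89, 1.89, 2.57, 3.01, 3.01, 3.01].

INTERFACE

Orientations are given as a unit quaternion [x, y, z, w].
In Python, from station import ctrl, kinematics, viewer gives the robot as it stands. Calls block until the motion is done:
- ctrl.move_to(position, orientation): joint-space move of the TCP to a pose.
- ctrl.move_linear(position, rot=None, v=0.15): straight line of the TCP; rot=None keeps the orientation; v is the mean speed in m/s.
- ctrl.move_joints(angles): joint-space move.
- ctrl.command_gripper(opening, strength=None): opening from 0.0 (shut) to 1.0 (fully open); strength is the grip in N (None keeps the last); returns when the fingers have stopped.
- ctrl.dwell(seconds).
- kinematics.ik(position, orientation): joint angles nearest the present ones, or None.
- ctrl.sense(): the state.
- viewer.get_image(name): name is "scene" or "side" or "wrist"; returns a dict with "image" (384x512x3 uint8, blue, green, red), "mtx" (3x3 intrinsics, pixels), "position" and "orientation" of the camera in the world; the wrist camera has in their place "mount" (4x4, takes a point from camera to tool coordinates, whose origin is the TCP and whose axes are the flange's). Camera axes: x right, y down, z forward; pixel columns grow to the right and rows downward; lengths in m; the calibration is good to about 2 mm. A picture is of the moment at which its call begins: read the wrist's pose just before it. There is no depth.
A pose or a line that the arm cannot do raises ctrl.MotionError and nothing moves.
- ctrl.hand_in(): hands the job in, once; it reports no verdict.
The state is a dict: "time": time; "joint_positions": joint angles; "joint_vel": joint speeds; "joint_torque": joint torques, N m; "tool_pos": TCP position; "tcp_rot": TCP orientation; "force": force on the tool from outside, world axes, zero at the start; "wrist_torque": the same for the moment, N m; "width": opening from 0.0 (shut) to 1.0 (fully open).
Only numpy, scipy, OpenCV 4.12 (cv2) and the standard library are available. Lean on these libraries where they do the work, as an engineer would, in place of code of your own. Each camera call takes 0.05 s, during which the arm holds its last target.

## Working session

There is one attempt and no reset: what is moved stays moved. The work goes in short steps, each a Python script; the robot and the scene stay as the last script left them, time stands still between calls to the robot, and variables do not carry over. Pictures are saved under pics/ and viewed, and the job is handed in when it is done.

```bash
mkdir -p pics
python3 - <<'E'
from station import ctrl, kinematics, viewer
import cv2
s=ctrl.sense(); print(s['time'],s['tool_pos'],s['tcp_rot'],ctrl.hold_point_z)
for n in("scene","side","wrist"):
    d=viewer.get_image(n); cv2.imwrite(f"pics/{n}0.png",d["image"])
    print(n,d["mtx"].tolist(),d.get("position"),d.get("orientation"),d.get("mount"))
E
```

```text
0.0 [ 0.15807004 -0.6042701   0.19750562] [ 9.91834396e-01  1.27531008e-01 -1.84557708e-05 -6.09893444e-04] 0.0187
scene [[450.94952778917406, 0.0, 253.20059193458414], [0.0, 450.94952778917406, 197.3418852519229], [0.0, 0.0, 1.0]] [1.00488971 0.06996794 0.88366787] [ 0.63962316  0.71101177 -0.21814312 -0.19431431] None
side [[353.7679510167524, 0.0, 255.859651169161], [0.0, 353.7679510167524, 185.32523739222623], [0.0, 0.0, 1.0]] [ 0.23195168 -0.63399666  0.46136281] [ 0.84873158 -0.13851337  0.0881427  -0.50269237] None
wrist [[274.8880860230437, 0.0, 259.2280757343007], [0.0, 274.8880860230437, 196.38356283754706], [0.0, 0.0, 1.0]] None None [[ 6.57599121e-04 -9.48331365e-01 -3.17280931e-01  8.25520446e-02]
 [ 9.99999084e-01  2.48212622e-04  1.33071566e-03 -2.24169049e-04]
 [-1.18320627e-03 -3.17281516e-01  9.48330659e-01 -1.74623982e-01]
 [ 0.00000000e+00  0.00000000e+00  0.00000000e+00  1.00000000e+00]]
```

View pics/scene0.png

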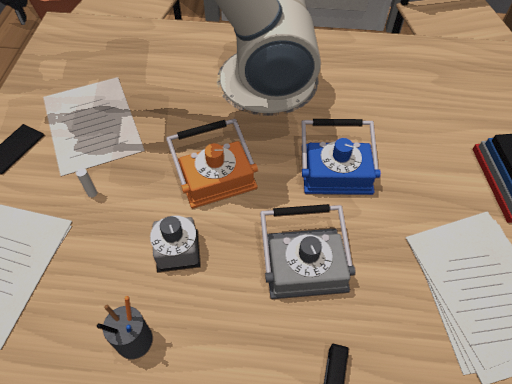

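View pics/side0.png

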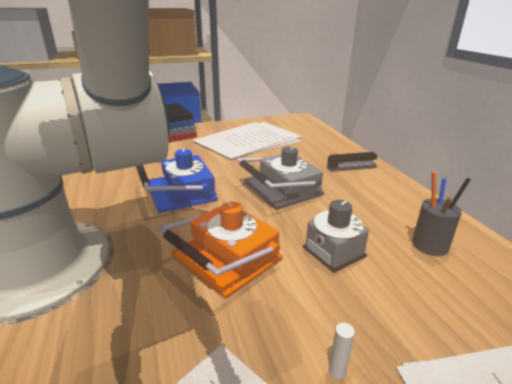

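View pics/wrist0.png

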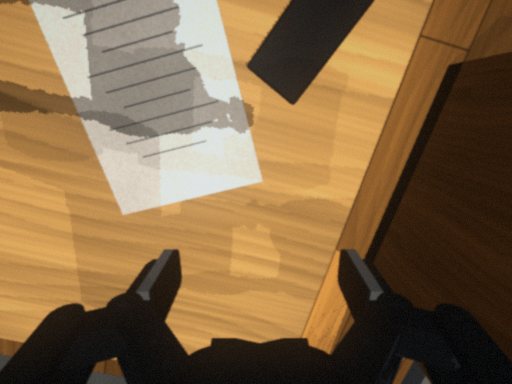

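```bash
cat > h.py <<'E'
import numpy as np
from scipy.spatial.transform import Rotation as R
def pix(d,u,v,z):
    r=R.from_quat(d["orientation"]).as_matrix()@np.linalg.solve(d["mtx"],[u,v,1.]); p=np.array(d["position"])
    return p+r*(z-p[2])/r[2]
def proj(d,P):
    c=R.from_quat(d["orientation"]).as_matrix().T@(np.array(P)-d["position"]); q=d["mtx"]@c; return q[:2]/q[2]
E
python3 - <<'E'
import cv2
a=cv2.imread("pics/scene0.png"); cv2.imwrite("pics/c1.png",cv2.resize(a[195:305,250:365],None,fx=5,fy=5,interpolation=cv2.INTER_CUBIC))
a=cv2.imread("pics/side0.png"); cv2.imwrite("pics/c2.png",cv2.resize(a[135:215,235:335],None,fx=6,fy=6,interpolation=cv2.INTER_CUBIC))
E
```

```text
(no output)
```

View pics/c1.png

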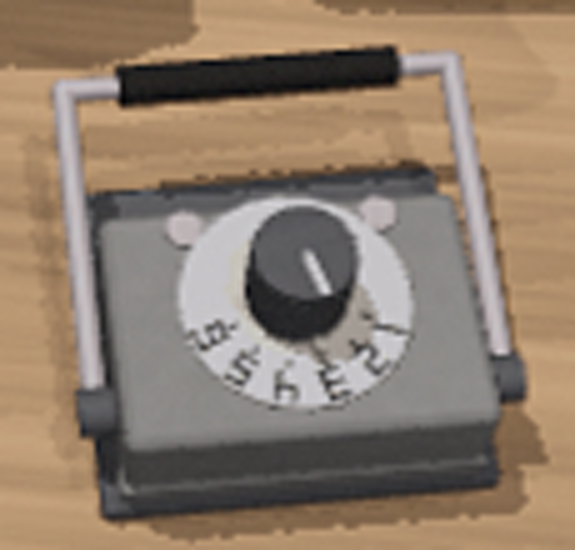

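View pics/c2.png

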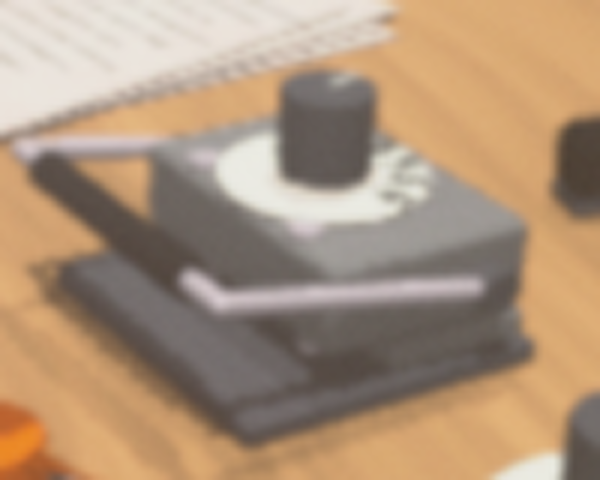

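Run:
```python
from station import viewer
from h import *
d=viewer.get_image("scene")
c=lambda u,v,z:pix(d,250+u/5,195+v/5,z)
C=c(303,250,.112); D=c(296,303,.072); print(C,D)
T=c(326,293,.112); a=lambda v:np.degrees(np.arctan2(v[1],v[0]))
print("mark",a(T-C))
for n,u,v in((1,395,327),(2,371,360),(3,334,383),(4,287,388),(5,243,370),(6,207,337)):
    p=c(u,v,.072)-C; nom=70-28*(n-1); print(n,a(p),np.hypot(p[0],p[1]),"yaw",a(p)-nom)
l=c(130,85,.078);r=c(390,65,.078); print("bar yaw",a(r-l)-90,l,r)
l=c(130,448,.066);r=c(492,420,.066); print("edge yaw",a(r-l)-90)
# side cam check
e=viewer.get_image("side")
print("side expects",proj(e,[C[0],C[1],.112]),"seen",235+329/6,135+85/6)
```

```text
[0.58659967 0.13429769 0.112     ] [0.58906673 0.13570102 0.072     ]
mark 28.080828116919907
1 77.66747073934448 0.041782894816937914 yaw 7.6674707393444805
2 52.50653150576727 0.03986329602627697 yaw 10.50653150576727
3 26.094928630620966 0.03966893689192249 yaw 12.094928630620966
4 -1.0339009771153103 0.039678292565413616 yaw 12.96609902288469
5 -28.235768838551778 0.03839226300276402 yaw 13.764231161448222
6 -57.43430918324425 0.03919727352625891 yaw 12.565690816755748
bar yaw 11.17539968881269 [0.4973717 0.0618488 0.078    ] [0.47587602 0.17065508 0.078     ]
edge yaw 10.739421359924975
side expects [288.31724141 147.93173834] seen 289.8333333333333 149.16666666666666
```

```bash
cat >> h.py <<'E'
def q(th): return (R.from_euler('z',th,degrees=True)*R.from_euler('x',180,degrees=True)).as_quat()
E
python3 - <<'E'
from station import ctrl,viewer,kinematics
from h import *
import cv2
print(kinematics.ik([.587,.135,.2],q(115)),kinematics.ik([.587,.135,.085],q(80)))
ctrl.move_to([.52,.135,.26],q(115)); 
s=ctrl.sense(); d=viewer.get_image("wrist"); cv2.imwrite("pics/w1.png",d["image"])
d2=viewer.get_image("side"); cv2.imwrite("pics/s1.png",d2["image"])
print(s['time'],s['tool_pos'],s['joint_positions'],s['width'])
E
```

```text
[ 0.12693993  0.45966618  1.40129618  0.          1.28063029 -0.30939239] [ 1.26939926e-01  5.88290961e-01  1.52553703e+00 -4.44089210e-16
  1.02776466e+00  3.01472851e-01]
3.15 [0.52021033 0.13442561 0.25992547] [ 1.41786182e-01  3.11769730e-01  1.47119735e+00 -9.73676713e-05
  1.35871002e+00 -2.93438651e-01] 0.9993305620046712
```

View pics/w1.png

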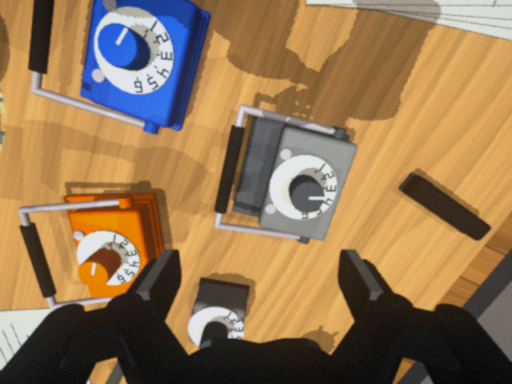

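```bash
cat >> h.py <<'E'
def wcam(d,s):
    M=np.eye(4);M[:3,:3]=R.from_quat(s['tcp_rot']).as_matrix();M[:3,3]=s['tool_pos'];M=M@d['mount']
    return dict(mtx=d['mtx'],position=M[:3,3],orientation=R.from_matrix(M[:3,:3]).as_quat())
E
python3 - <<'E'
from station import ctrl,viewer
from h import *
import cv2
s=ctrl.sense(); d=viewer.get_image("wrist"); w=wcam(d,s)
print("pred",proj(w,[.587,.135,.112]),s['tool_pos'])
np.savez("w1.npz",**w)
cv2.imwrite("pics/w1c.png",cv2.resize(d["image"][140:240,255:365],None,fx=6,fy=6,interpolation=cv2.INTER_CUBIC))
E
```

```text
pred [307.52847028 197.20086128] [0.52017761 0.13447634 0.25994135]
```

View pics/w1c.png

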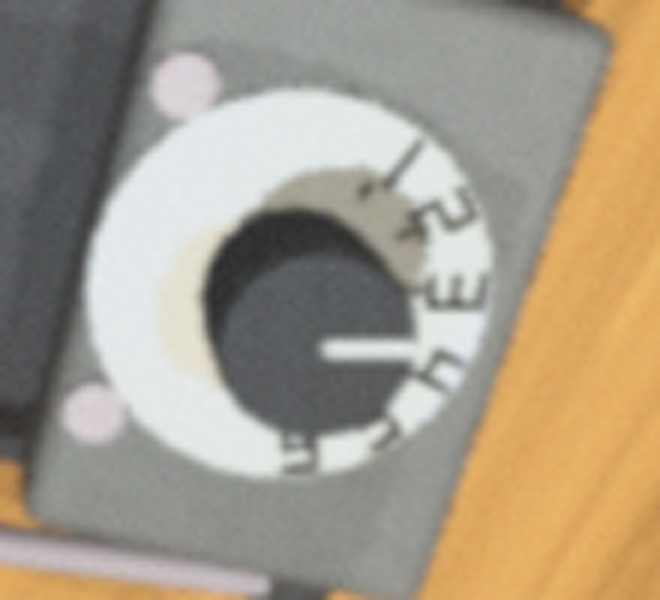

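Run:
```python
from station import ctrl,viewer
from h import *
import cv2
ctrl.move_to([.587,.135,.19],q(115))
ctrl.move_linear([.587,.135,.084],v=.1)
ctrl.command_gripper(0.0,40)
s=ctrl.sense(); print(s['time'],s['tool_pos'],s['width'],s['force'],s['wrist_torque'])
d=viewer.get_image("wrist"); cv2.imwrite("pics/w2.png",d["image"])
```

```text
5.75 [0.58699439 0.13499187 0.08399082] 0.0018528682689959682 [0.31618188 0.74648822 0.84871093] [-0.01640661 -0.00536882 -0.00031147]
```

View pics/w2.png

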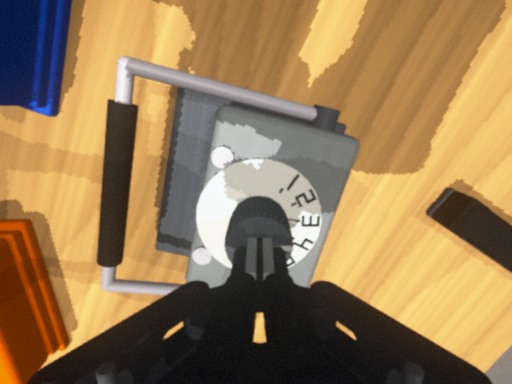

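Run:
```python
from station import ctrl,viewer
from h import *
import cv2,numpy as np
d=viewer.get_image("side")["image"];e=viewer.get_image("scene")["image"];w=viewer.get_image("wrist")["image"]
z=lambda a:cv2.resize(a,(400,300),interpolation=cv2.INTER_CUBIC)
cv2.imwrite("pics/all3.png",np.vstack([np.hstack([z(d[100:220,220:380]),z(e[180:300,230:390])]),np.hstack([z(w[150:300,160:360]),z(e)])]))
s=ctrl.sense();print(s['tcp_rot'],s['width'],s['force'])
```

```text
[ 5.37292058e-01  8.43396256e-01 -7.59048405e-06 -1.01156091e-05] 0.0003638424614140704 [ 0.97102341 -0.02585871  0.23246775]
```

View pics/all3.png

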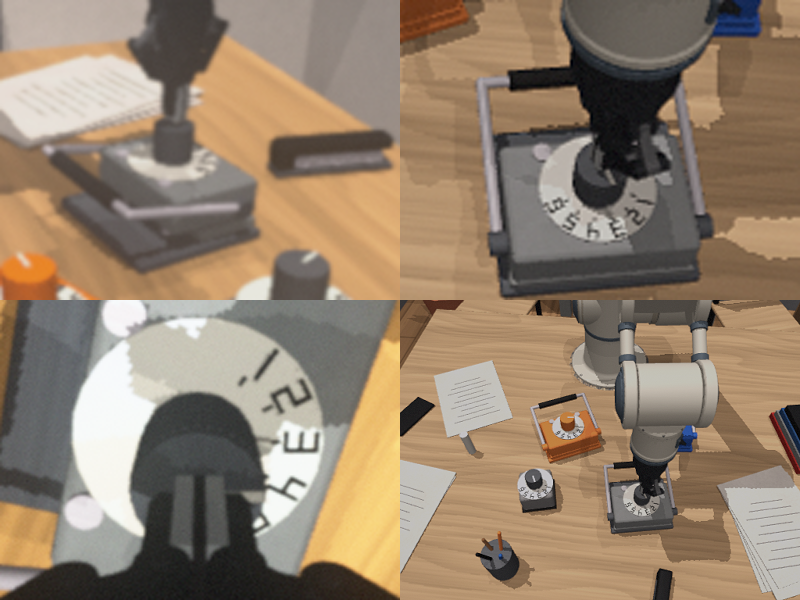

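Run:
```python
from station import ctrl,viewer
from h import *
import cv2,numpy as np
ds=viewer.get_image("side");d=ds["image"]
for z in(.072,.084,.1,.112,.118,.125,.135): print(z,(proj(ds,[.587,.135,z])-[260,110])*8)
cv2.imwrite("pics/s4.png",cv2.resize(d[110:180,260:330],None,fx=8,fy=8,interpolation=cv2.INTER_CUBIC))
```

```text
0.072 [220.16851286 415.95346875]
0.084 [222.13205749 382.41374737]
0.1 [224.78857761 337.03716512]
0.112 [226.81042234 302.50160728]
0.118 [227.83098278 285.06919856]
0.125 [229.02986551 264.59082887]
0.135 [230.75811677 235.07020341]
```

View pics/s4.png

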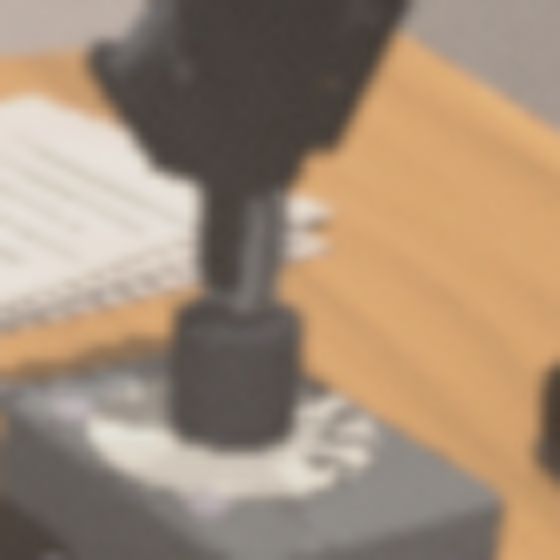

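Run:
```python
from station import ctrl,viewer
from h import *
import cv2
ctrl.move_linear([.587,.135,.1],v=.1)
ctrl.command_gripper(1.0,40)
for z in (.075,.056):
    ctrl.move_linear([.587,.135,z],v=.08); s=ctrl.sense(); print(z,s['force'],s['time'])
ds=viewer.get_image("side");d=ds["image"]
cv2.imwrite("pics/s5.png",cv2.resize(d[95:185,245:345],None,fx=6,fy=6,interpolation=cv2.INTER_CUBIC))
```

```text
0.075 [-0.07719121 -0.44030811 -0.23598886] 7.55
0.056 [-0.3613125   0.58547615  0.59631829] 7.9333
```

View pics/s5.png

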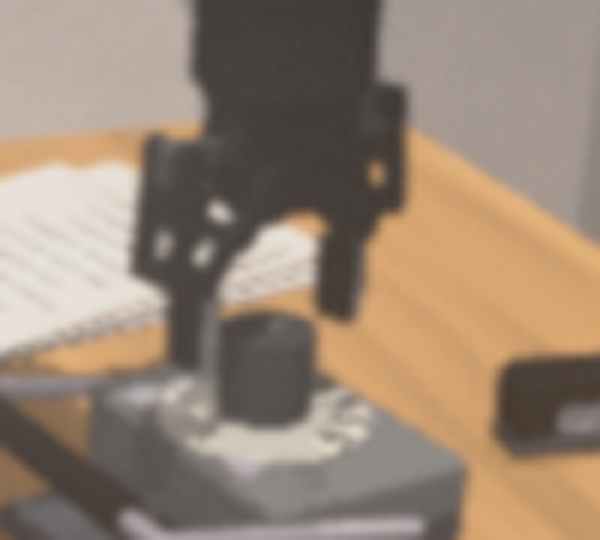

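Run:
```python
from station import ctrl,viewer
from h import *
import cv2
ctrl.move_linear([.587,.135,.052],v=.08)
ctrl.command_gripper(0.0,40)
s=ctrl.sense(); print(s['time'],s['width'],s['force'],s['wrist_torque'],s['tool_pos'])
ds=viewer.get_image("side");d=ds["image"]
cv2.imwrite("pics/s6.png",cv2.resize(d[95:185,245:345],None,fx=6,fy=6,interpolation=cv2.INTER_CUBIC))
```

```text
8.7083 0.485150805570583 [-4.38171225 -2.45846256  7.21691123] [-0.32224146  0.5433913   0.02577101] [0.58664913 0.13481517 0.05233088]
```

View pics/s6.png

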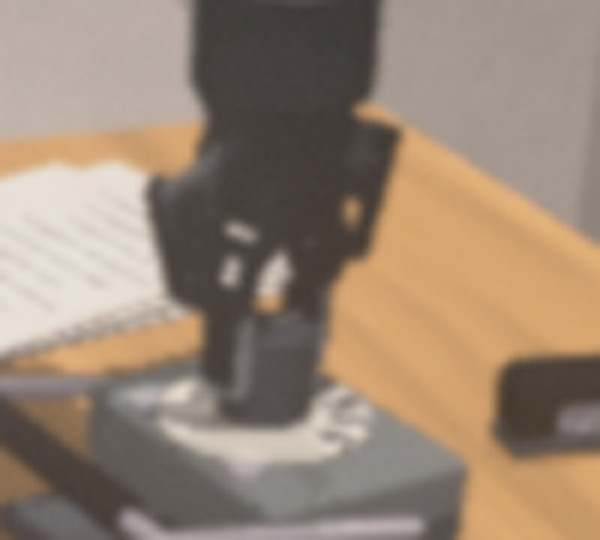

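Gripped at 41 mm width. Next I turn it 28° clockwise.

Run:
```python
from station import ctrl,viewer
from h import *
import cv2
p=[.587,.135,.0525]
for th in (101,86):
    ctrl.move_to(p,q(th)); s=ctrl.sense(); print(th,s['width'],s['force'],s['wrist_torque'])
ctrl.dwell(.2); s=ctrl.sense(); print(s['force'],s['wrist_torque'])
ctrl.command_gripper(1.0,40)
ctrl.move_linear([.587,.135,.17],v=.15)
s=ctrl.sense(); d=viewer.get_image("wrist"); print(s['time'],s['force'])
ctrl.move_to([.5,.135,.26],q(86)); s=ctrl.sense()
d2=viewer.get_image("wrist"); e=viewer.get_image("scene")
w=wcam(d2,s);u,v=proj(w,[.587,.135,.1]).astype(int);print(u,v,s['time'])
z=lambda a:cv2.resize(a,(400,300),interpolation=cv2.INTER_CUBIC)
a=d2["image"];u0=max(u-60,0);v0=max(v-45,0)
cv2.imwrite("pics/f.png",np.vstack([np.hstack([z(d["image"]),z(a[v0:v0+90,u0:u0+120])]),np.hstack([z(e["image"][200:290,250:370]),z(e["image"])])]))
```

```text
101 0.4788305691998539 [-1.18179772 -1.51361274 -1.27010839] [-0.22739421  0.14326875  0.03741514]
86 0.4770493806218729 [-1.40461163 -1.57580439 -1.68172508] [-0.46920778  0.01772002  0.06385117]
[-0.56555567 -3.90394653 -2.93466133] [-0.51036392  0.07009763  0.07990772]
11.1167 [-0.68960714 -0.40246148 -0.63105457]
328 168 11.7333
```

View pics/f.png

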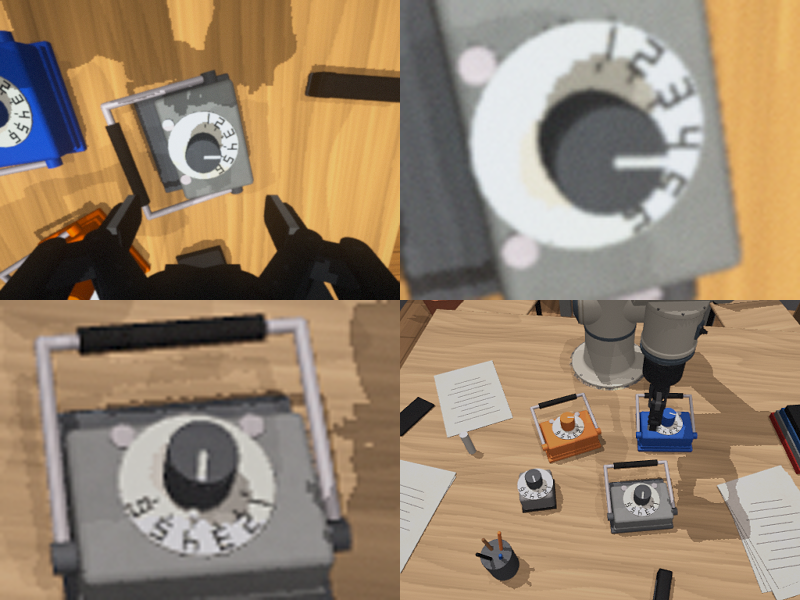

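Run:
```python
from station import ctrl,viewer
from h import *
d=viewer.get_image("scene")
# crop f.png lower-left: scale 400/120
c=lambda x,y:pix(d,250+x*.3,200+(y-300)*.3,.112)
a,b=c(202,449),c(205,480); v=b-a; print("mark",np.degrees(np.arctan2(v[1],v[0])),"want about -2.5")
s=ctrl.sense();print(s['force'],s['time'])
ctrl.hand_in()
```

```text
mark 6.94726528638159 want about -2.5
[0.47867825 0.19489713 0.69197484] 11.8833
the job is handed in; nothing more can be done
```

I turned the punch's sleeve from number 3 to number 4, let go, backed the arm clear and handed the job in at about 11.9 s. No verdict was reported.

- **First attempt:** The first pinch closed on nothing, just above the sleeve, because the fingertips stood about 30 mm short of the reported TCP. I reopened, went about 32 mm lower and gripped at 41 mm width, which fits the 42 mm sleeve. I then turned it 29° clockwise, one degree over the 28° step so the detent would catch.
- **Mark at number 4:** The last wrist picture shows the white mark pointing at 4. It lies level in that picture, which is about -4° in the world, against -2.5° expected.
- **A check that disagreed:** A rougher reading from the scene camera gave +7°, about 9° off. The mark is only about 9 pixels long there. I printed that reading in the same script that handed the job in, so I didn't follow it up first. Number 3 would read about +25° and number 5 about -30°, so both readings point to 4.
- **Sharpener and contact:** The arm did not go near the sharpener, but I did not measure its nose afterwards. The force reading at the end was below 1 N, so nothing was being touched.

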